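# Lay out the fittings on their heater pads

### The arm

A 6-joint arm with a two-finger parallel gripper is mounted at the origin on the work surface. World frame = base frame: x ahead of the robot, y to its left, z up, the work surface at z = 0. Lengths are in m, angles in rad, forces in N, time in s.
With the tool pointing down it reaches from about 0.35 to 0.975 m from the base axis. Payload 17.4 kg.
Tool frame: the origin (TCP) lies at the very end of the fingers, on their centre line; the grasp point (between the pads) lies 19 mm behind it; z points along the fingers, y is the direction in which the jaws open and shut (so a half turn about z gives the same grasp; the last joint's range is limited). The gripper opens to 85 mm and grips with 20 to 120 N. Pads are 22 mm wide; open, the fingers measure 114 mm over their backs; the gripper's body (76 mm by 85 mm) begins 54 mm behind the grasp point. The pads swing forward as they close: fully open they stand 13 mm farther back than shut.
Start: joints at [1.178, 0.116, 1.442, -0, 1.584, -0.038], TCP at [0.235, 0.633, 0.231] pointing down, gripper open.
Joint ranges: [-2.83, 2.83], [-0.83, 2.19], [0.07, 2.5], [-1.14, 4.28], [0.01, 3], [-2.97, 2.97]. Speed limits (rad/s): [1.89, 1.89, 2.22, 3.14, 3.14, 3.14].

### API

Orientations are given as a 3x3 rotation matrix whose columns are the frame's x, y, z axes.
In Python, from cell import state, imaging, job gives the robot as it stands.
- The arm moves only by the shell command python3 -m crank 'ROWS' [FORCE]. ROWS is text: rows parted by semicolons, each of 5 numbers parted by spaces: the closure, from 0 (fully open) to 1 (shut), then the shift along the world's x, y, z as a fraction of full scale, then the turn about the world's z as a fraction of full scale. A call has 1 to 5 rows; each row is the pose to reach, as a shift and turn from the pose commanded when the call began; what a row does not reach only later rows make up. Full scale, the value 1, is 0.2 m for a shift and 90 degrees for a turn. A row lasts 1/8 s, in which the tool goes at most 62.5 mm and 10.7 degrees, less where a joint would pass 70% of its speed; a pose out of reach is approached as far as the arm can. A call with a number of a shift or a turn outside -1 to 1 is refused whole. A call with a gripper value outside its range is refused whole. The fingers move at their own pace and stop on an object; FORCE is the grip in N (left out, the last holds). Time passes only in rows, so rows that repeat a pose let the fingers close. It gives the time, the measured TCP pose, the force and the opening at its end, in the units of the state.
- state(): the state, without advancing time (a new reading comes with each control period).
- imaging.snapshot(name): name is "scene" or "top" or "wrist"; returns (picture, depth): 384x512x3 uint8, red, green, blue; 384x512 float32, m along the optical axis (not along the pixel's ray), 0 where there is no reading.
- imaging.calibration(name): a dict with "K" (3x3 intrinsics, pixels), "origin" and "rotation" of the camera in the world; the wrist camera has in their place "mount" (4x4, takes a point from camera to tool coordinates, whose origin is the TCP and whose axes are the flange's). Camera axes: x right, y down, z forward; pixel columns grow to the right and rows downward; lengths in m; the calibration is good to about 2 mm. The wrist camera is an equidistant fisheye: a pixel r from the principal point sees the ray r / f radians off the axis. A picture is of the moment at which its call begins: read the wrist's pose just before it. calibration takes no time and is no camera call.
- job.job_done(): hands the job in, once; it reports no verdict.
The state is a dict: "t": time; "qpos": joint angles; "dq": joint speeds; "tau": joint torques, N m; "tcp_pos": TCP position; "ee_rot": TCP orientation; "wrist_force": force on the tool from outside, world axes, zero at the start; "torque": the same for the moment, N m; "grip_width": finger opening in m.
Only numpy, scipy, OpenCV 4.12 (cv2) and the standard library are available. Lean on these libraries where they do the work, as an engineer would, in place of code of your own. Each camera call takes 0.05 s, during which the arm holds its last target. There are 200 camera calls.

### The job

Four aluminium fittings (a long clamp bar, a rectangular terminal box, a large round thermostat housing and a small round sensor boss) and four red heater pads lie about the bench. Set each fitting upright on the pad whose cream outline matches its shape and size, centred inside the outline and lined up with it. Set them down gently, without dropping them, and leave all four standing in place.

Things in the scene. Friction and masses are not known exactly. Their poses are not given: they have to be found in the camera images.
- bar_mid (a point): clamp bar: long narrow aluminium block, 110 x 24 mm, 32 mm high, three dark screw heads in a row on top (flat, under 2 mm). Origin: the centre of the part, half-way up; x along its length, y across, z up. Loose, stands on its broad underside.
- box_mid (a point): terminal box: aluminium rectangular box, 64 x 44 mm, 36 mm high, with a steel lid and four small screws on top. Origin: the centre of the part, half-way up; x along its length, y across, z up. Loose, stands on its broad underside.
- disc_mid (a point): thermostat housing: large round aluminium puck, 56 mm diameter, 34 mm high, steel face with a small dark stud on top. Origin: the centre of the part, half-way up; z along its axis, up. Loose, stands upright.
- boss_mid (a point): sensor boss: small round aluminium post, 30 mm diameter, 38 mm high, with a black hole in the middle of its top. Origin: the centre of the part, half-way up; z along its axis, up. Loose, stands upright.
- pad_bar_spot (a point): red silicone heater pad 146 x 56 mm with a cream outline (thin printed line) of a long narrow rectangle, 120 x 34 mm inside: the clamp bar's place. 4 mm thick, lies flat on the bench and is fixed. Origin: centre of the outline, on the pad's top face (4 mm above the bench); z up; x along the outline's length, y across.
- pad_box_spot (a point): red silicone heater pad 94 x 78 mm with a cream outline of a rectangle, 74 x 54 mm inside: the terminal box's place. 4 mm thick, lies flat on the bench and is fixed. Origin: centre of the outline, on the pad's top face (4 mm above the bench); z up; x along the outline's length, y across.
- pad_disc_spot (a point): red silicone heater pad 90 x 90 mm with a cream outline of a large circle, 66 mm inside diameter: the thermostat housing's place. 4 mm thick, lies flat on the bench and is fixed. Origin: centre of the outline, on the pad's top face (4 mm above the bench); z up.
- pad_boss_spot (a point): red silicone heater pad 64 x 64 mm with a cream outline of a small circle, 40 mm inside diameter: the sensor boss's place. 4 mm thick, lies flat on the bench and is fixed. Origin: centre of the outline, on the pad's top face (4 mm above the bench); z up.
Things that resemble listed ones, but are neither listed nor needed, are in the scene too. Leave any blue or purple look-alike of the part that bears disc_mid alone. What is shaped like the part that bears box_mid but green is not meant.

How it is judged:
At the end, for the whole second after the job is handed in: Each of the four fittings stands upright (tilt under 0.1 rad) on the pad with its own outline, its centre within 12 mm of the outline's centre, the bar and the box turned to within 0.17 rad of their outlines (either way round), all released and at rest (horizontal distance between bar_mid and pad_bar_spot below 0.012 m and z of bar_mid in the frame of pad_bar_spot between 0.012 and 0.02 m and angle between each of bar_mid, box_mid, disc_mid, boss_mid's own z axis and vertical below 0.1 rad and linear speed of each of bar, box, disc, boss below 0.02 m/s and contact force between each of bar, box, disc, boss and the fingers below 0.05 N and angle between the x axis of bar_mid and the x axis of pad_bar_spot, either way round below 0.17 rad and horizontal distance between box_mid and pad_box_spot below 0.012 m and z of box_mid in the frame of pad_box_spot between 0.014 and 0.022 m and angle between the x axis of box_mid and the x axis of pad_box_spot, either way round below 0.17 rad and horizontal distance between disc_mid and pad_disc_spot below 0.012 m and z of disc_mid in the frame of pad_disc_spot between 0.013 and 0.021 m and horizontal distance between boss_mid and pad_boss_spot below 0.012 m and z of boss_mid in the frame of pad_boss_spot between 0.015 and 0.023 m); the robot touches nothing.
It fails at once if a part is dropped (falls out of the fingers by more than about 30 mm) ((linear speed of bar above 0.75 m/s and contact force between bar and the fingers below 0.01 N) or (linear speed of box above 0.75 m/s and contact force between box and the fingers below 0.01 N) or (linear speed of disc above 0.75 m/s and contact force between disc and the fingers below 0.01 N) or (linear speed of boss above 0.75 m/s and contact force between boss and the fingers below 0.01 N)).
It also fails if it takes over 106 s, if anything falls off the work surface, if the arm or the gripper's body presses on something with over 40 N, if the wrist force passes 120 N, or if a joint passes its speed limit or range.

## Working session

There is one attempt and no reset: what is moved stays moved. The work goes in short steps, Python scripts to look and compute and a shell command to move; the robot and the scene stay as the last step left them, time stands still between calls to the robot, and variables do not carry over. Pictures are saved under pics/ and viewed, about 12 in all and at most 16, crops included, and the job is handed in when it is done.

```bash
ls; mkdir -p pics
python3 - <<'E'
from cell import state, imaging
import cv2, numpy as np
s=state(); print(s['t'],s['tcp_pos'],s['ee_rot'],s['grip_width'])
for n in ('top','scene'):
    p,d=imaging.snapshot(n); c=imaging.calibration(n); print(n,c)
    cv2.imwrite(f'pics/{n}0.png',cv2.resize(p[:,:,::-1],(800,600),interpolation=cv2.INTER_CUBIC)); np.savez(f'{n}0.npz',p=p,d=d)
E
```

```text
pics
0.0 [0.23444257 0.63278251 0.23054653] [[-9.37714262e-01  3.47407222e-01 -4.30934591e-04]
 [ 3.47407488e-01  9.37713650e-01 -1.07153308e-03]
 [ 3.18349172e-05 -1.15450176e-03 -9.99999333e-01]] 0.08561998415512001
top {'K': array([[373.31424679,   0.        , 256.46356078],
       [  0.        , 373.31424679, 200.81208217],
       [  0.        ,   0.        ,   1.        ]]), 'origin': array([ 0.44375367, -0.03847553,  1.16674431]), 'rotation': array([[-6.13628044e-04, -9.98219063e-01,  5.96517010e-02],
       [-9.99826600e-01, -4.97788567e-04, -1.86151218e-02],
       [ 1.86116633e-02, -5.96527801e-02, -9.98045666e-01]])}
scene {'K': array([[357.04533089,   0.        , 254.37835607],
       [  0.        , 357.04533089, 197.54151957],
       [  0.        ,   0.        ,   1.        ]]), 'origin': array([ 0.86599131, -0.47853966,  0.83854313]), 'rotation': array([[ 0.74315711,  0.54841468, -0.38335212],
       [ 0.66904837, -0.60083293,  0.43746322],
       [ 0.00958067, -0.58158502, -0.81342921]])}
```

View pics/top0.png

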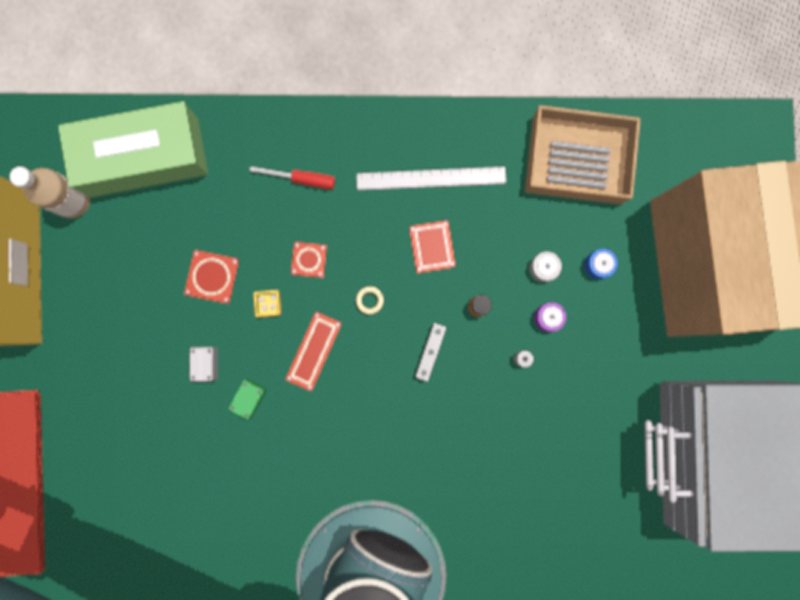

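View pics/scene0.png

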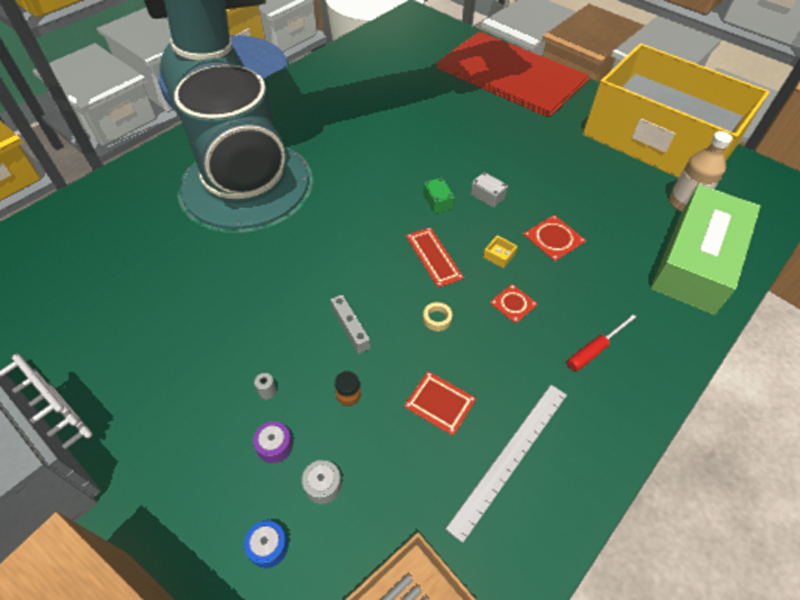

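The top picture (800x600) shows:

| Item | Pixel |
|---|---|
| Bar | (430,352) |
| Box, grey | (203,364) |
| Disc, grey | (546,267) |
| Boss | (524,359) |
| Bar pad | (314,351) |
| Box pad | (432,247) |
| Disc pad | (212,276) |
| Boss pad | (309,259) |

Things that could be mistaken for a part:
- Green box (247,400) and small yellow box (267,303), for the terminal box.
- Blue puck (602,263) and purple puck (551,318), for the disc.
- Dark cap (480,306) and cream ring (370,300), for the boss.

I'm choosing the bare aluminium ones.

```bash
cat > h.py <<'E'
import cv2, numpy as np
from cell import state, imaging
def ray_xy(c,u,v,z):
    d=c['rotation']@np.array([(u-c['K'][0,2])/c['K'][0,0],(v-c['K'][1,2])/c['K'][1,1],1.])
    o=c['origin']; return (o+d*(z-o[2])/d[2])
def cloud(c,d):
    v,u=np.indices(d.shape); K=c['K']
    P=np.stack([(u-K[0,2])/K[0,0]*d,(v-K[1,2])/K[1,1]*d,d],-1)
    return P@c['rotation'].T+c['origin']
# name: (pixel in 800x600, height of face seen, is pad)
S={'bar':((430,352),.032,0),'box':((203,364),.036,0),'disc':((546,267),.034,0),'boss':((524,359),.038,0),
 'pad_bar':((314,351),.004,1),'pad_box':((432,247),.004,1),'pad_disc':((212,276),.004,1),'pad_boss':((309,259),.004,1)}
def measure(p,d,c,seeds=S,r=38):
    hsv=cv2.cvtColor(p,cv2.COLOR_RGB2HSV); W=cloud(c,d); v,u=np.indices(d.shape); out={}
    for n,((a,b),h,pad) in seeds.items():
        a,b=a*.64,b*.64; near=(np.hypot(u-a,v-b)<r)
        H,Sa,V=[hsv[...,i].astype(int) for i in range(3)]
        if pad: m=near&((H<22)|(H>168))&(V>110)&(Sa>40)
        else: m=near&(W[...,2]>h-.008)&(W[...,2]<h+.01)&(Sa<60)
        k,L,st,ce=cv2.connectedComponentsWithStats(m.astype(np.uint8))
        i=1+np.argmin([np.hypot(*(ce[j]-[a,b]))-.02*st[j,4] for j in range(1,k)])
        vv,uu=np.nonzero(L==i)
        X=np.array([ray_xy(c,x,y,h)[:2] for x,y in zip(uu,vv)],np.float32)
        (cx,cy),(w,l),an=cv2.minAreaRect(X*1000)
        if l>w: w,l,an=l,w,an+90
        px=1000*(c['origin'][2]-h)/c['K'][0,0]
        out[n]=dict(xy=X.mean(0),rect=(cx/1000,cy/1000),size=(w+px,l+px),long=(an+90)%180-90,z=np.median(W[vv,uu,2]),area=len(vv))
    return out
E
python3 - <<'E'
from h import *
f=np.load('top0.npz');c=imaging.calibration('top')
for n,o in measure(f['p'],f['d'],c).items(): print(n,*[np.round(x,4) for x in o.values()])
im=cv2.resize(f['p'][90:260,100:420,::-1],(800,425),interpolation=cv2.INTER_CUBIC)
cv2.imwrite('pics/crop1.png',im)
E
```

```text
bar [ 0.439  -0.1169] [ 0.4394 -0.1169] [111.5138  27.0392] -18.7175 0.0314 288
box [0.4165 0.3231] [0.4159 0.3221] [65.8411 47.9512] -0.032 0.036 326
disc [ 0.6073 -0.345 ] [ 0.6079 -0.3453] [55.8865 55.4909] -0.8127 0.035 258
boss [ 0.4257 -0.2985] [ 0.4258 -0.2988] [30.4941 27.1832] 89.9367 0.0376 76
pad_bar [0.44   0.1141] [0.4402 0.1139] [153.1985  62.817 ] -23.6473 0.0035 936
pad_box [ 0.6506 -0.1224] [ 0.6506 -0.1224] [101.9697  85.0514] 9.0734 0.004 783
pad_disc [0.5886 0.3181] [0.5888 0.318 ] [97.7104 97.1645] -11.6804 0.0033 914
pad_boss [0.6232 0.125 ] [0.6234 0.1252] [71.7674 71.1527] -5.6726 0.0033 474
```

View pics/crop1.png

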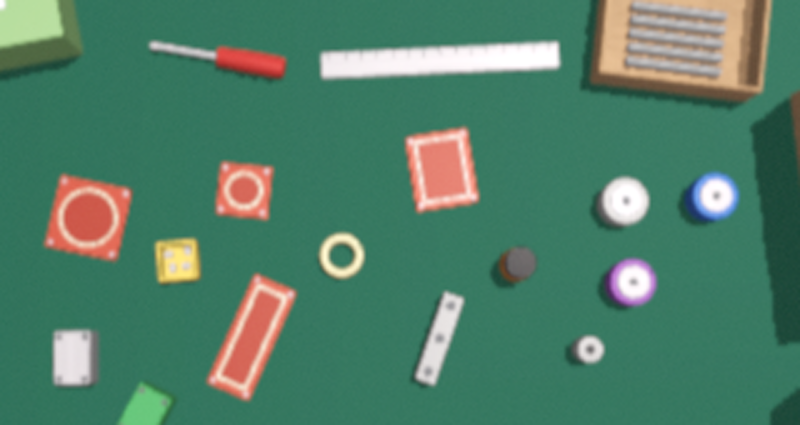

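The crop confirms the choice: plain aluminium box at (75,357), disc at (625,200) and boss at (589,349). The outlines sit centred on their pads, and the measured sizes and heights match. I'm starting with the box.

```bash
python3 -m crank '0 0.45 -0.78 -0.3 0.226;0 0.45 -0.78 -0.3 0.226;0 0.45 -0.78 -0.3 0.226;0 0.45 -0.78 -0.3 0.226' 40
python3 -m crank '0 0.46 -0.775 -0.35 0;0 0.46 -0.775 -0.35 0;0 0.46 -0.775 -0.35 0;0 0.46 -0.775 -0.35 0;0 0.46 -0.775 -0.35 0'
python3 - <<'E'
from h import *
s=state();print(s['t'],s['tcp_pos'],s['ee_rot'][:,1],s['dq'])
p,d=imaging.snapshot('wrist');cv2.imwrite('pics/w1.png',p[:,:,::-1]);c=imaging.calibration('wrist');print(c)
E
```

```text
t: 0.6
tcp_pos: [0.3256, 0.4739, 0.1697]
ee_rot: [[-1.0, 0.003, -0.001], [0.003, 1.0, -0.002], [0.001, -0.002, -1.0]]
wrist_force: [-0.0, 0.1, 0.7]
grip_width: 0.0855
t: 1.23
tcp_pos: [0.4166, 0.3225, 0.1017]
ee_rot: [[-1.0, 0.0, 0.0], [0.0, 1.0, 0.0], [-0.0, 0.0, -1.0]]
wrist_force: [-0.9, 0.1, -0.4]
grip_width: 0.0853
1.225 [0.41658515 0.32252497 0.10166901] [3.97241933e-04 9.99999804e-01 4.84050028e-04] [ 0.02776633 -0.00200568 -0.01212625  0.00123582  0.00182507  0.00633834]
{'K': array([[297.31863964,   0.        , 255.17320196],
       [  0.        , 297.31863964, 192.66220593],
       [  0.        ,   0.        ,   1.        ]]), 'mount': array([[-1.14687223e-04, -9.62194871e-01, -2.72361923e-01,
         6.90528048e-02],
       [ 9.99999916e-01, -2.17520882e-04,  3.47369640e-04,
        -4.63665545e-04],
       [-3.93481691e-04, -2.72361861e-01,  9.62194815e-01,
        -1.42985245e-01],
       [ 0.00000000e+00,  0.00000000e+00,  0.00000000e+00,
         1.00000000e+00]])}
```

View pics/w1.png

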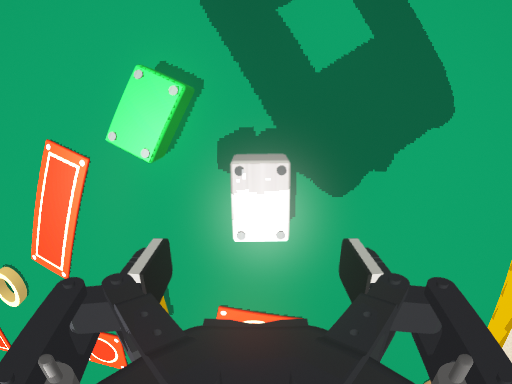

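Wrist view: the box is square to and midway between the jaws, with its lid screws centred at about (260,202). I'll check that point numerically and go down in the same step.

```bash
cat >> h.py <<'E'
def wrist_xy(c,s,u,v,z):
    x,y=(u-c['K'][0,2])/c['K'][0,0],(v-c['K'][1,2])/c['K'][1,1]; r=np.hypot(x,y)+1e-9
    d=np.array([x/r*np.sin(r),y/r*np.sin(r),np.cos(r)]); M=c['mount']; R=np.array(s['ee_rot'])
    o=np.array(s['tcp_pos'])+R@M[:3,3]; d=R@M[:3,:3]@d
    return (o+d*(z-o[2])/d[2])[:2]
E
python3 - <<'E'
from h import *
s=state();c=imaging.calibration('wrist')
for q in ((239,170),(282,170),(240,235),(281,235),(260.5,202)): print(wrist_xy(c,s,*q,.036).round(4))
E
python3 -m crank '0 0 0 -0.2 0;0 0 0 -0.4 0;0 0 0 -0.475 0;0 0 0 -0.475 0;0 0 0 -0.475 0'
python3 -m crank '1 0 0 0 0;1 0 0 0 0;1 0 0 0 0;1 0 0 0 0;1 0 0 0 0' 50
```

```text
[0.3897 0.3111]
[0.3896 0.342 ]
[0.4403 0.3111]
[0.4404 0.3426]
[0.4137 0.3266]
t: 1.9
tcp_pos: [0.4171, 0.3228, 0.008]
ee_rot: [[-1.0, -0.001, 0.002], [-0.001, 1.0, 0.001], [-0.002, 0.001, -1.0]]
wrist_force: [-0.7, -0.4, -0.0]
grip_width: 0.0856
t: 2.52
tcp_pos: [0.417, 0.3223, 0.0072]
ee_rot: [[-1.0, -0.0, 0.001], [-0.0, 1.0, 0.001], [-0.001, 0.001, -1.0]]
wrist_force: [-0.6, 0.4, 5.7]
grip_width: 0.0435
```

```bash
python3 -m crank '1 0 0 0.3 0;1 0.15 -0.3 0.45 0.1;1 0.4 -0.75 0.45 0.1;1 0.5 -1 0.45 0.1;1 0.5 -1 0.45 0.1' |grep -v ee
python3 -m crank '1 0.2 -0.35 0 0;1 0.35 -0.7 0 0;1 0.5 -1 0 0;1 0.5 -1 0 0;1 0.5 -1 0 0' |grep -v ee
python3 -m crank '1 0.17 -0.223 0 0;1 0.17 -0.223 0 0;1 0.17 -0.223 0 0;1 0.17 -0.223 0 0'
python3 - <<'E'
from h import *
s=state();print(s['tcp_pos'],np.degrees(np.arctan2(*s['ee_rot'][:2,1][::-1])))
p,d=imaging.snapshot('wrist');cv2.imwrite('pics/w2.png',p[:,:,::-1]);np.savez('w2.npz',p=p,R=s['ee_rot'],t=s['tcp_pos'])
E
```

```text
t: 3.15
tcp_pos: [0.5171, 0.1195, 0.0964]
wrist_force: [0.2, 1.1, -2.0]
grip_width: 0.0435
t: 3.78
tcp_pos: [0.6168, -0.0803, 0.0957]
wrist_force: [-0.3, 0.8, -2.0]
grip_width: 0.0434
t: 4.28
tcp_pos: [0.6501, -0.1216, 0.0964]
ee_rot: [[-0.988, -0.158, -0.0], [-0.158, 0.988, 0.0], [0.0, 0.0, -1.0]]
wrist_force: [-0.2, 0.8, -2.3]
grip_width: 0.0432
[ 0.65007345 -0.12160085  0.09641376] 99.06239390812739
```

View pics/w2.png

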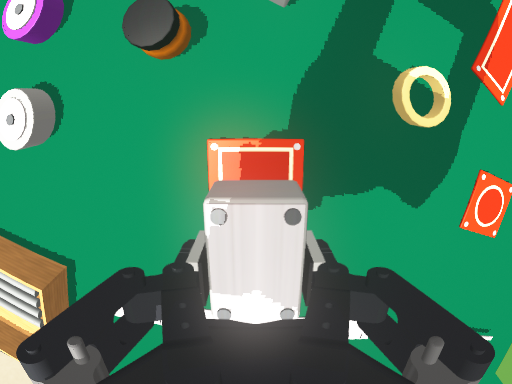

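The pad edges at columns 208 and 303 are centred and parallel with the box, centre about 255. Lowering.

```bash
python3 -m crank '1 0.01 0 -0.25 0;1 0.01 0 -0.35 0;1 0.01 0 -0.4 0;1 0.01 0 -0.422 0;1 0.01 0 -0.426 0' |grep -v ee
python3 -m crank '1 0 0 0 0;0 0 0 0 0;0 0 0 0 0;0 0 0 0 0;0 0 0 0 0' |grep -v ee
python3 -m crank '0 0 0 0.2 0;0 0 0 0.45 0;0 0 0 0.45 0;0 0 0 0.45 0' |grep -v ee
python3 - <<'E'
from h import *
s=state();print(s['tcp_pos'],np.degrees(np.arctan2(*s['ee_rot'][:2,1][::-1])))
p,d=imaging.snapshot('wrist');cv2.imwrite('pics/w3.png',p[:,:,::-1])
E
```

```text
t: 4.95
tcp_pos: [0.6529, -0.1227, 0.012]
wrist_force: [-0.0, -0.2, -2.1]
grip_width: 0.0429
t: 5.58
tcp_pos: [0.6525, -0.1227, 0.0112]
wrist_force: [0.2, 0.5, -0.2]
grip_width: 0.0858
t: 6.08
tcp_pos: [0.6523, -0.1226, 0.1007]
wrist_force: [-1.1, -0.2, -1.1]
grip_width: 0.0853
[ 0.65232632 -0.12259331  0.10069027] 99.01143893522276
```

View pics/w3.png

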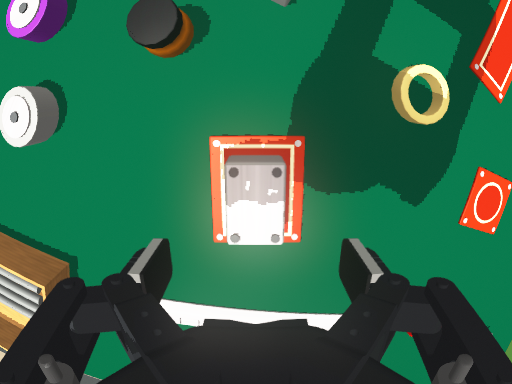

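```bash
python3 - <<'E'
from h import *
s=state();c=imaging.calibration('wrist')
B=[wrist_xy(c,s,*q,.040) for q in ((233.5,172.5),(277,172.5),(235,239),(276,238))]
P=[wrist_xy(c,s,*q,.004) for q in ((216,143),(300,143),(220,237),(297,237))]
print(np.mean(B,0),np.mean(P,0))
E
python3 -m crank '0 -0.03 -0.2 0 -0.1;0 -0.07 -0.5 0 -0.2;0 -0.11 -0.55 0 -0.3;0 -0.11 -0.55 0 -0.433;0 -0.11 -0.55 0 -0.433' |grep -v ee
python3 -m crank '0 -0.11 -0.56 0 0;0 -0.11 -0.56 0 0;0 -0.11 -0.56 0 0;0 -0.11 -0.56 0 0' |grep -v ee
python3 - <<'E'
from h import *
s=state();print(s['tcp_pos'],np.degrees(np.arctan2(*s['ee_rot'][:2,1][::-1])))
p,d=imaging.snapshot('wrist');cv2.imwrite('pics/w4.png',p[:,:,::-1])
E
```

```text
[ 0.65085353 -0.12294174] [ 0.64954649 -0.12057379]
t: 6.75
tcp_pos: [0.63, -0.2326, 0.0997]
wrist_force: [-0.5, -1.1, -0.4]
grip_width: 0.0853
t: 7.25
tcp_pos: [0.6084, -0.3441, 0.1003]
wrist_force: [0.5, 0.6, 0.2]
grip_width: 0.0853
[ 0.60842174 -0.34407818  0.10031772] 60.175030641626556
```

View pics/w4.png

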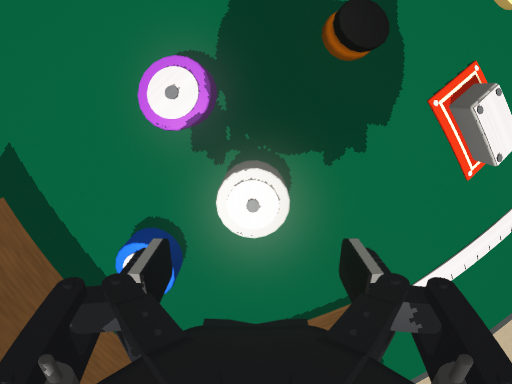

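Disc stud at (252,205), between the jaws; the blue puck at (148,262) lies outside the left finger. The box checks within 3 mm of its pad centre. Descending on the disc.

```bash
python3 - <<'E'
from h import *
s=state();c=imaging.calibration('wrist');print(wrist_xy(c,s,252.5,205,.036),wrist_xy(c,s,150,262,.034))
E
python3 -m crank '0 0 0 -0.25 0;0 0 0 -0.4 0;0 0 0 -0.465 0;0 0 0 -0.465 0;0 0 0 -0.465 0'|grep -v ee
python3 -m crank '1 0 0 0 0;1 0 0 0 0;1 0 0 0 0;1 0 0 0 0;1 0 0 0 0' 50|grep -v ee
```

```text
[ 0.60687181 -0.34523378] [ 0.60871696 -0.44564989]
t: 7.92
tcp_pos: [0.6093, -0.3447, 0.0098]
wrist_force: [-0.1, -0.2, 0.4]
grip_width: 0.0849
t: 8.55
tcp_pos: [0.6089, -0.345, 0.0094]
wrist_force: [-2.0, 1.3, 7.6]
grip_width: 0.0548
```

```bash
python3 -m crank '1 0 0 0.3 0;1 0 0.3 0.45 0;1 0 0.6 0.45 0;1 0 0.9 0.45 0;1 0 0.9 0.45 0'|grep -v ee
python3 -m crank '1 0 0.3 0 0;1 0 0.6 0 0;1 0 0.9 0 0;1 0 0.95 0 0;1 0 0.95 0 0'|grep -v ee
python3 -m crank '1 -0.03 0.3 0 0;1 -0.06 0.6 0 0;1 -0.1 0.9 0 0;1 -0.1 0.95 0 0;1 -0.1 0.95 0 0'|grep -v ee
python3 -m crank '1 0 0.3 0 0;1 0 0.51 0 0;1 0 0.51 0 0;1 0 0.51 0 0;1 0 0.51 0 0'
python3 - <<'E'
from h import *
s=state();print(s['tcp_pos'],np.degrees(np.arctan2(*s['ee_rot'][:2,1][::-1])))
p,d=imaging.snapshot('wrist');cv2.imwrite('pics/w5.png',p[:,:,::-1])
E
```

```text
t: 9.18
tcp_pos: [0.6086, -0.1611, 0.0987]
wrist_force: [-0.1, -1.4, -0.4]
grip_width: 0.0545
t: 9.8
tcp_pos: [0.6087, 0.0251, 0.0982]
wrist_force: [-0.3, -0.9, -0.9]
grip_width: 0.0545
t: 10.42
tcp_pos: [0.589, 0.2143, 0.098]
wrist_force: [-0.4, -0.0, -2.1]
grip_width: 0.0546
t: 11.05
tcp_pos: [0.589, 0.3156, 0.0982]
ee_rot: [[-0.865, 0.501, 0.0], [0.501, 0.865, -0.0], [-0.0, -0.0, -1.0]]
wrist_force: [-0.1, 0.3, -1.0]
grip_width: 0.0545
[0.5890471  0.31561599 0.09815049] 59.93644096844153
```

View pics/w5.png

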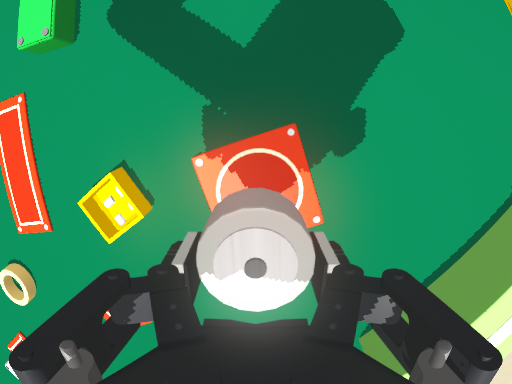

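The pad circle spans columns 217–302 (centre 259) and the disc centre is at 255, so a small shift then lower.

```bash
python3 -m crank '1 0.009 0.012 -0.25 0;1 0.009 0.012 -0.35 0;1 0.009 0.012 -0.4 0;1 0.009 0.012 -0.418 0;1 0.009 0.012 -0.424 0' |grep -v ee
python3 -m crank '1 0 0 0 0;0 0 0 0 0;0 0 0 0 0;0 0 0 0 0;0 0 0 0 0' |grep -v ee
python3 -m crank '0 0 0 0.2 0;0 0 0 0.45 0;0 0 0 0.45 0;0 0 0 0.45 0' |grep -v ee
python3 - <<'E'
from h import *
s=state();print(s['tcp_pos'],np.degrees(np.arctan2(*s['ee_rot'][:2,1][::-1])))
p,d=imaging.snapshot('top');c=imaging.calibration('top')
cv2.imwrite('pics/t6.png',cv2.resize(p[90:260,100:420,::-1],(800,425),interpolation=cv2.INTER_CUBIC))
E
```

```text
t: 11.72
tcp_pos: [0.5908, 0.3199, 0.0144]
wrist_force: [0.3, -0.3, -1.4]
grip_width: 0.0543
t: 12.35
tcp_pos: [0.5903, 0.3198, 0.0133]
wrist_force: [-0.0, 0.1, -1.0]
grip_width: 0.0856
t: 12.85
tcp_pos: [0.5901, 0.3196, 0.1029]
wrist_force: [-0.4, -0.1, -0.2]
grip_width: 0.0856
[0.59013492 0.31964805 0.10285419] 60.04071961664323
```

```bash
python3 -m crank '0 -0.1 -0.3 0 0.06;0 -0.2 -0.6 0 0.12;0 -0.3 -0.9 0 0.125;0 -0.3 -0.9 0 0.125;0 -0.3 -0.9 0 0.125'|grep -v ee
python3 -m crank '0 -0.1 -0.3 0 0;0 -0.2 -0.6 0 0;0 -0.3 -0.9 0 0;0 -0.3 -0.9 0 0;0 -0.3 -0.9 0 0'|grep -v ee
python3 -m crank '0 -0.15 -0.38 0 0;0 -0.15 -0.38 0 0;0 -0.15 -0.38 0 0;0 -0.15 -0.38 0 0'|grep -v ee
python3 - <<'E'
from h import *
s=state();print(s['tcp_pos'],np.degrees(np.arctan2(*s['ee_rot'][:2,1][::-1])))
p,d=imaging.snapshot('wrist');cv2.imwrite('pics/w7.png',p[:,:,::-1])
E
```

```text
t: 13.52
tcp_pos: [0.5302, 0.1397, 0.1026]
wrist_force: [0.5, 0.2, 0.6]
grip_width: 0.0857
t: 14.15
tcp_pos: [0.4707, -0.0396, 0.103]
wrist_force: [0.1, -0.8, 0.2]
grip_width: 0.0856
t: 14.65
tcp_pos: [0.441, -0.1149, 0.1031]
wrist_force: [0.0, 0.2, 0.8]
grip_width: 0.0854
[ 0.44097047 -0.1149368   0.10313851] 71.38216219464319
```

View pics/w7.png

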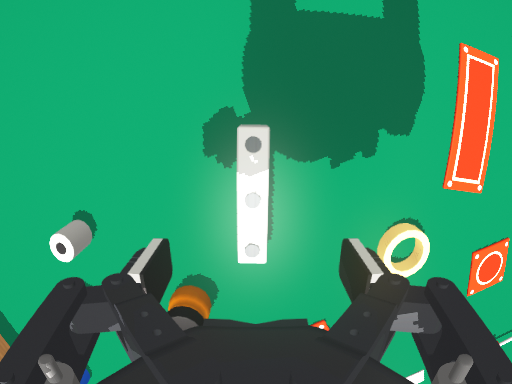

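Bar vertical in view and aligned, with its middle screw at (253,200). The orange pot at (188,300) needs a clearance check.

Run:
```python
from h import *
s=state();c=imaging.calibration('wrist');R=np.array(s['ee_rot'])[:2,:2]
for q,z in (((253,200),.033),((253,145),.033),((252,250),.033),((188,298),.02)):
    w=wrist_xy(c,s,*q,z); print(w.round(4),'in tool',(R.T@(w-s['tcp_pos'][:2])).round(4))
```

```text
[ 0.4375 -0.1159] in tool [ 0.0029 -0.002 ]
[ 0.3984 -0.1027] in tool [ 0.0442 -0.0019]
[ 0.4769 -0.1301] in tool [-0.039  -0.0029]
[ 0.5135 -0.2064] in tool [-0.098  -0.0635]
```

```bash
python3 -m crank '0 -0.012 -0.005 -0.25 0;0 -0.012 -0.005 -0.4 0;0 -0.012 -0.005 -0.48 0;0 -0.012 -0.005 -0.48 0;0 -0.012 -0.005 -0.48 0'|grep -v ee
python3 -m crank '1 0 0 0 0;1 0 0 0 0;1 0 0 0 0;1 0 0 0 0;1 0 0 0 0' 60|grep -v ee
python3 -m crank '1 0 0 0.2 0;1 0 0.2 0.35 0;1 0 0.5 0.35 -0.03;1 0 0.8 0.35 -0.055;1 0 0.8 0.35 -0.055'|grep -v ee
python3 -m crank '1 0.01 0.3 0 0;1 0.01 0.35 0 0;1 0.01 0.35 0 0;1 0.01 0.35 0 0'|grep -v ee
python3 - <<'E'
from h import *
s=state();print(s['tcp_pos'],np.degrees(np.arctan2(*s['ee_rot'][:2,1][::-1])))
p,d=imaging.snapshot('wrist');cv2.imwrite('pics/w8.png',p[:,:,::-1])
E
```

```text
t: 15.32
tcp_pos: [0.4387, -0.1172, 0.0086]
wrist_force: [0.1, -0.6, 0.2]
grip_width: 0.0852
t: 15.95
tcp_pos: [0.4382, -0.1174, 0.0078]
wrist_force: [-1.2, -0.4, 5.7]
grip_width: 0.0231
t: 16.58
tcp_pos: [0.4373, 0.0461, 0.077]
wrist_force: [0.2, 0.5, -2.4]
grip_width: 0.0228
t: 17.08
tcp_pos: [0.4399, 0.1116, 0.0771]
wrist_force: [-0.4, 0.2, -2.7]
grip_width: 0.023
[0.4399186  0.11161499 0.07709938] 66.28531776283148
```

View pics/w8.png

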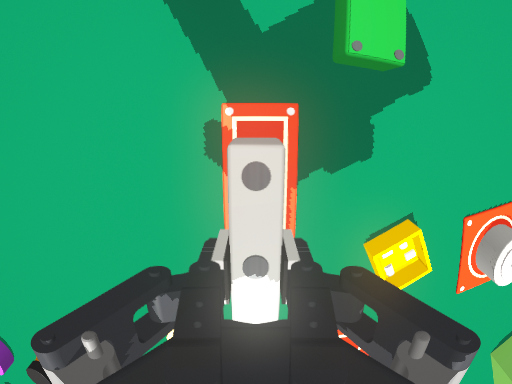

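The outline's columns 232–288 centre at 260 and the bar is at 256, with angle matching. I'll shift 2 mm and lower.

```bash
python3 -m crank '1 0 0.012 -0.15 0;1 0 0.012 -0.25 0;1 0 0.012 -0.3 0;1 0 0.012 -0.32 0;1 0 0.012 -0.327 0' |grep -v ee
python3 -m crank '1 0 0 0 0;0 0 0 0 0;0 0 0 0 0;0 0 0 0 0;0 0 0 0 0' |grep -v ee
python3 -m crank '0 0 0 0.2 0;0 0 0 0.45 0;0 0 0 0.45 0;0 0 0 0.45 0' |grep -v ee
python3 -m crank '0 0 -0.3 0 0;0 0 -0.6 0 0;0 0 -0.9 0 0;0 0 -0.95 0 0;0 0 -0.95 0 0'|grep -v ee
python3 -m crank '0 -0.02 -0.3 0 0;0 -0.03 -0.6 0 0;0 -0.05 -0.9 0 0;0 -0.06 -1 0 0;0 -0.06 -1 0 0'|grep -v ee
python3 - <<'E'
from h import *
s=state();print(s['tcp_pos'],np.degrees(np.arctan2(*s['ee_rot'][:2,1][::-1])))
E
```

```text
t: 17.75
tcp_pos: [0.4402, 0.115, 0.0124]
wrist_force: [-0.5, 0.0, -3.1]
grip_width: 0.0228
t: 18.38
tcp_pos: [0.44, 0.1152, 0.012]
wrist_force: [0.5, -0.4, 0.0]
grip_width: 0.0856
t: 18.88
tcp_pos: [0.4398, 0.1151, 0.1015]
wrist_force: [0.1, 0.6, 0.9]
grip_width: 0.0854
t: 19.5
tcp_pos: [0.4395, -0.075, 0.1009]
wrist_force: [-0.1, -0.3, -0.4]
grip_width: 0.0855
t: 20.12
tcp_pos: [0.4281, -0.2743, 0.1012]
wrist_force: [0.6, 0.7, 0.2]
grip_width: 0.0855
[ 0.42812448 -0.27429627  0.10120989] 66.32394014348509
```

```bash
python3 -m crank '0 -0.012 -0.122 0 0;0 -0.012 -0.122 0 0;0 -0.012 -0.122 0 0'|grep -v ee
python3 - <<'E'
from h import *
s=state();print(s['tcp_pos'],np.degrees(np.arctan2(*s['ee_rot'][:2,1][::-1])))
p,d=imaging.snapshot('wrist');cv2.imwrite('pics/w9.png',p[:,:,::-1])
E
```

```text
t: 20.5
tcp_pos: [0.4259, -0.2976, 0.1018]
wrist_force: [0.1, -0.7, 0.9]
grip_width: 0.0851
[ 0.42592319 -0.29764794  0.10175025] 66.41554288904562
```

View pics/w9.png

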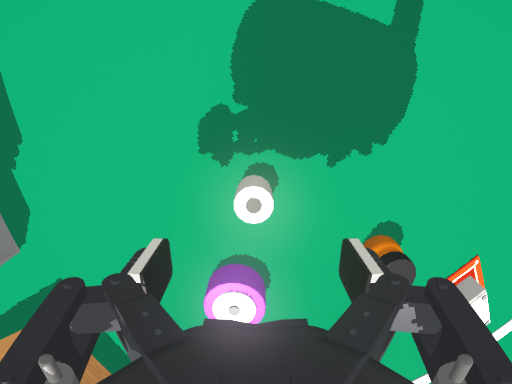

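Boss hole at (253,205), midway between the jaws. The purple puck and the pot lie outside the fingers' sweep.

```bash
python3 - <<'E'
from h import *
s=state();c=imaging.calibration('wrist');R=np.array(s['ee_rot'])[:2,:2]
w=wrist_xy(c,s,253.5,205,.038); print(w.round(4),'in tool',(R.T@(w-s['tcp_pos'][:2])).round(4))
E
python3 -m crank '0 -0.005 -0.006 -0.25 0;0 -0.005 -0.006 -0.4 0;0 -0.005 -0.006 -0.46 0;0 -0.005 -0.006 -0.46 0;0 -0.005 -0.006 -0.46 0'|grep -v ee
python3 -m crank '1 0 0 0 0;1 0 0 0 0;1 0 0 0 0;1 0 0 0 0;1 0 0 0 0' 40|grep -v ee
```

```text
[ 0.4244 -0.2989] in tool [ 0.001  -0.0016]
t: 21.18
tcp_pos: [0.4252, -0.3007, 0.0113]
wrist_force: [0.9, -0.0, 0.4]
grip_width: 0.0856
t: 21.8
tcp_pos: [0.4247, -0.3006, 0.0103]
wrist_force: [-1.6, 0.5, 5.9]
grip_width: 0.0288
```

```bash
python3 -m crank '1 0 0 0.3 0;1 0.05 0.3 0.45 0;1 0.1 0.6 0.45 0;1 0.2 0.9 0.45 0;1 0.2 0.9 0.45 0'|grep -v ee
python3 -m crank '1 0.15 0.3 0 0;1 0.3 0.55 0 0;1 0.45 0.8 0 0;1 0.5 0.9 0 0;1 0.5 0.9 0 0'|grep -v ee
python3 -m crank '1 0.15 0.2 0 0;1 0.293 0.335 0 0;1 0.293 0.335 0 0;1 0.293 0.335 0 0;1 0.293 0.335 0 0'|grep -v ee
python3 - <<'E'
from h import *
s=state();print(s['tcp_pos'],np.degrees(np.arctan2(*s['ee_rot'][:2,1][::-1])))
p,d=imaging.snapshot('wrist');cv2.imwrite('pics/w10.png',p[:,:,::-1])
E
```

```text
t: 22.42
tcp_pos: [0.4651, -0.1172, 0.1]
wrist_force: [0.4, -1.1, 0.5]
grip_width: 0.0286
t: 23.05
tcp_pos: [0.5647, 0.0599, 0.0994]
wrist_force: [0.2, -0.6, -1.4]
grip_width: 0.029
t: 23.68
tcp_pos: [0.6226, 0.1253, 0.1]
wrist_force: [-0.1, -0.4, 0.2]
grip_width: 0.0289
[0.62260497 0.12527447 0.10002897] 66.27041153047834
```

View pics/w10.png

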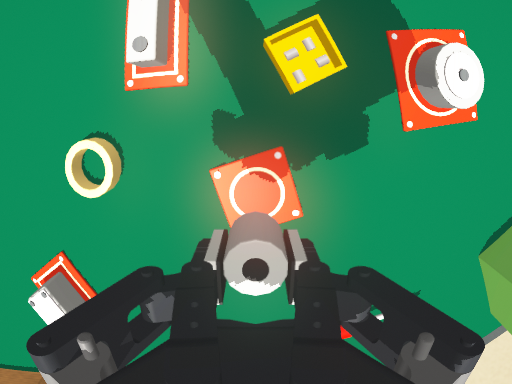

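The circle at columns 229–286 (centre 257) and the boss at 256 agree. Lowering, releasing, then backing off for the final check.

```bash
python3 -m crank '1 0.005 0 -0.25 0;1 0.005 0 -0.35 0;1 0.005 0 -0.4 0;1 0.005 0 -0.422 0;1 0.005 0 -0.428 0' |grep -v ee
python3 -m crank '1 0 0 0 0;0 0 0 0 0;0 0 0 0 0;0 0 0 0 0;0 0 0 0 0' |grep -v ee
python3 -m crank '0 0 0 0.2 0;0 0 0 0.5 0;0 0 0 0.8 0;0 0 0 1 0;0 0 0 1 0' |grep -v ee
python3 -m crank '0 -0.5 -0.3 0.1 0;0 -1 -0.6 0.3 0;0 -1 -0.8 0.3 0;0 -1 -0.8 0.3 0;0 -1 -0.8 0.3 0'|grep -v ee
python3 - <<'E'
from h import *
c=imaging.calibration('top');p,d=imaging.snapshot('top')
T={'bar':((314,351),.036,0),'box':((432,247),.04,0),'disc':((212,276),.038,0),'boss':((309,259),.042,0)}
P={'bar':(.4402,.1139),'box':(.6506,-.1224),'disc':(.5888,.318),'boss':(.6234,.1252)}
try:
    for n,o in measure(p,d,c,T).items(): print(n,*[np.round(x,4) for x in o.values()],'off',np.round(np.array(o['rect'])-P[n],4))
except Exception as e: print(e)
cv2.imwrite('pics/t11.png',cv2.resize(p[90:260,100:420,::-1],(800,425),interpolation=cv2.INTER_CUBIC))
E
```

```text
t: 24.35
tcp_pos: [0.6246, 0.1266, 0.0152]
wrist_force: [0.0, -0.2, -0.6]
grip_width: 0.0287
t: 24.98
tcp_pos: [0.6241, 0.1266, 0.0143]
wrist_force: [0.2, 0.7, 0.2]
grip_width: 0.0854
t: 25.6
tcp_pos: [0.6251, 0.1268, 0.2183]
wrist_force: [0.2, -0.2, -0.4]
grip_width: 0.0853
t: 26.22
tcp_pos: [0.4225, -0.035, 0.2746]
wrist_force: [0.1, 0.9, -0.1]
grip_width: 0.0851
bar [0.43   0.1233] [0.4417 0.116 ] [112.2066  26.4951] -21.3235 0.0353 159 off [0.0015 0.0021]
box [ 0.6508 -0.1241] [ 0.6512 -0.124 ] [67.0828 46.7686] 9.1088 0.041 297 off [ 0.0006 -0.0016]
disc [0.59  0.318] [0.5908 0.3168] [57.3831 54.7396] -89.871 0.0383 269 off [ 0.002  -0.0012]
boss [0.6242 0.125 ] [0.6241 0.1251] [30.4775 30.2426] 0.1489 0.0411 76 off [ 0.0007 -0.0001]
```

View pics/t11.png

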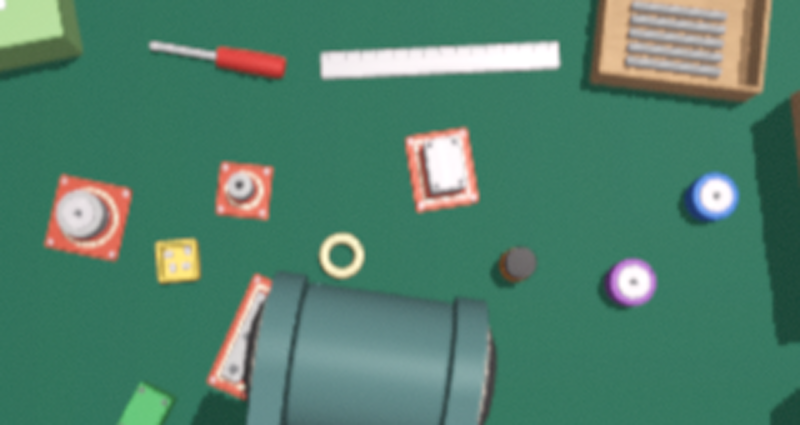

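All four fittings stand on their pads within 3 mm and at the right top-face heights. The bar is partly hidden by the arm, but its measured outline came out full size. Handing in.

```bash
python3 -c "
from cell import job;print(job.job_done())"
```

```text
the job is handed in; nothing more can be done
None
```

I set the box, disc, bar and boss in turn on the pads with matching outlines, released each one at contact height, and handed the job in. It took about 26 s of the 106 s allowed.

The last top-camera check gave these distances from the pad centres measured at the start:

| Fitting | Offset from pad centre | Angle to outline | Top-face height (expected) |
|---|---|---|---|
| Bar | 2.6 mm | about 2° (0.04 rad) | 35.3 mm (36) |
| Box | 1.7 mm | under 0.1° | 41.0 mm (40) |
| Disc | 2.3 mm | round | 38.3 mm (38) |
| Boss | 0.7 mm | round | 41.1 mm (42) |

- **Limits:** the offset and angle limits are 12 mm and 0.17 rad. All four stand upright, and the arm was clear of everything.
- **Least certain:** the arm partly hid the bar in the last picture, so its figures are weaker, though its visible outline still measured full length and width.
- **Disagreement:** the wrist and top cameras differed by about 4 mm on the box's starting place. That did not affect the placement.
- **Verdict:** the hand-in gives none, so I don't have confirmation of a pass.

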